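# Lay a neck blank down on the planing board

## Robot

A 6-joint arm with a two-finger parallel gripper is mounted at the origin on the work surface. World frame = base frame: x ahead of the robot, y to its left, z up, the work surface at z = 0. Lengths are in mm, angles in rad, forces in N, time in s.
With the tool pointing down it reaches from about 300 to 950 mm from the base axis. Payload 3.1 kg.
Tool frame: the origin (TCP) lies at the very end of the fingers, on their centre line; the grasp point (between the pads) lies env.grip_depth behind it (env.grip_depth is the distance from the TCP to the grasp point, in mm); z points along the fingers, y is the line along which they close (so a half turn about z gives the same grasp; the last joint's range is limited). The gripper opens to 85 mm and grips with 20 to 120 N. Pads are 22 mm wide; open, the fingers measure 114 mm over their backs; the gripper's body (76 mm by 85 mm) begins 54 mm behind the grasp point. The pads swing forward as they close: fully open they stand 13 mm farther back than shut.
Start: joints at [-1.216, 0.308, 1.634, -0, 1.2, -0.07], TCP at [257.562, -569.468, 203.072] pointing down, gripper open.
Joint ranges: [-3.06, 3.06], [-0.79, 1.96], [0.05, 2.63], [-1.19, 4.34], [0.05, 2.64], [-2.94, 2.94]. Speed limits (rad/s): [2.79, 2.79, 3.14, 3.14, 3.14, 3.14].

## Interface

Orientations are given as [roll, pitch, yaw] about the fixed x, y, z axes, in that order (R = Rz(yaw) Ry(pitch) Rx(roll)).
In Python, from workcell import telemetry, eyes, env gives the robot as it stands.
- The arm moves only by the tool send_rows, never from a script. Its argument "rows" is a list of rows, each a list of 3 entries, a list of its own where there are three numbers: the opening, from -1 (shut) to 1 (fully open), then the shift along the tool's x, y, z in mm, then the turn, a rotation vector about the tool's x, y, z in degrees. A call has exactly 8 rows; each row shifts and turns the commanded pose from where the row before left it, along the tool's axes as they then stand; what a row does not reach is not made up. A row lasts 1/12 s, in which the tool goes at most 41.7 mm and 7.16 degrees, less where a joint would pass 70% of its speed; a pose out of reach is approached as far as the arm can. A call with a gripper value outside its range is refused whole. The fingers move at their own pace and stop on an object; "force" is the grip in N (left out, the last holds). Time passes only in rows, so rows that do not move let the fingers close, or fill a call up. It gives the time, the measured TCP pose, the force, the opening and the grip force at its end, in the units of the state.
- telemetry.read_state(): the state, without advancing time (a new reading comes with each control period).
- eyes.capture(name): name is "scene" or "top"; returns the picture (400x640x3 uint8, blue, green, red); there is no depth.
- eyes.camera_info(name): a dict with "fx", "fy", "cx", "cy" (pixels), "D" ([k1, k2, p1, p2, k3] as OpenCV has them; the pictures are not rectified), "R" (3x3) and "t" (3): a world point X has camera coordinates R X + t. Camera axes: x right, y down, z forward; pixel columns grow to the right and rows downward; lengths in mm; the calibration is good to about 2 mm. A picture is of the moment at which its call begins. camera_info takes no time and is no camera call.
- env.hand_in(): hands the job in; it is judged then, once.
The state is a dict: "time_s": time; "joints": joint angles; "dq": joint speeds; "effort": joint torques, N m; "position": TCP position; "ee_rot": TCP orientation; "contact_force": force on the tool from outside, world axes, zero at the start; "moment": the same for the moment, N m; "grip_width": finger opening in mm; "finger_force": force on a finger pad.
Only numpy, scipy, OpenCV 4.12 (cv2) and the standard library are available. Lean on these libraries where they do the work, as an engineer would, in place of code of your own. Each camera call takes 0.05 s, during which the arm holds its last target. There are 200 camera calls.

## Task

Tip the standing maple neck blank over onto its side by pushing it near its top, so that it falls along the planing board towards the steel end stop; do not lift it. Then slide it flat along the dark fence, past the orange sprung shoe, until its end meets the red buffer pad of the steel stop, and press it home for a moment with a firm but gentle push (the pad should feel at least 4 N and never more than 15 N). Leave it lying there flat on the fence with its end still bearing on the pad, and leave the spare blank and the other things on the bench alone.

Things in the scene. Friction and masses are not known exactly. Their poses are not given: they have to be found in the camera images.
- blank: Workpiece: brown maple block, pencil line on two faces, standing on end on the board. 48 (own x) by 60 (y) by 220 mm tall (z), 0.34 to 0.53 kg. Origin: centre of its foot face; z runs along its length to the top, x points towards the stop (within 3 degrees of the board's x): it tips over its +x foot edge. Once down, z points to the stop, own x down, y across the board; it lies 48 mm high.
- blank_top (a point): Centre of the blank's top face, 220 mm from its origin along its z; this end finally touches the stop.
- blank_toe (a point): Middle of the blank's +x foot edge, over which it tips; it stays close to the board when the blank is tipped and slid, not lifted.
- board: Fixed plywood planing board, 480 (x) by 170 mm (y), 18 mm thick. Origin: centre of its underside, on the bench top; x runs from the blank's standing place (near x = -168 mm, y = +5 mm) to the end stop. Board x is within 20 degrees of world +y. All offsets of fence, shoe and stop are along this body's axes.
- fence (a point): Point on the inner face of the dark wooden fence, at the board's top surface: board x = 0, y = -45 mm. The fence runs along board x from -200 to +210 mm, rises 22 mm above the board and is 18 mm thick, rigid. The laid blank's 220 by 48 mm side ends flat on it, so its centre line is then 30 mm from the fence.
- shoe (a point): Axis of the orange round sprung shoe at its free position: board x = 140, y = 51 mm, radius 40, top 26 mm above the board. Its nose, 56 mm from the fence, gives way to board +y (350 N/m, 2.5 N preload, 12 mm travel; dark housing behind). The 60 mm wide blank pushes it back 4 mm. Sliding the blank takes 4 to 10 N, a little more as its corner passes the shoe.
- stop: Rigid steel end stop, 20 (x) by 50 (y) by 34 mm high. Origin: centre of its underside, at the board's top surface; axes as the board's. In front a brass screw carries a red round buffer pad (diameter 28 mm, centre 18 mm up); the pad's face is at own x = -16 to -44 mm, set differently each time and not measured: find it by touch or sight. It gives 3 mm (1 to 2 N), then is rigid.
- spare: Bystander: a paler neck blank of the same size standing on the bench beyond the board's stop end. Origin: centre of its foot.
- glue: Bystander: white plastic bottle with red cap, diameter 54 mm, 120 mm tall, on the far side of the fence. Origin: centre of its underside.
- varnish: Bystander: amber jar with black cap, diameter 56 mm, 65 mm tall, on the far side of the fence. Origin: centre of its underside.
- plane: Bystander: black block plane with a brass knob, 200 mm long, about 65 mm high, left of the board. Origin: centre of its sole.

How it is judged:
By the outcome, as a careful person would: the job done as asked, in the order asked, and still so for the second after the job is handed in, with the robot touching nothing.
It also fails if it takes over 72 s, if anything falls off the work surface, if the arm or the gripper's body presses on something with over 40 N, if the wrist force passes 120 N, or if a joint passes its speed limit or range.

## Working session

There is one attempt and no reset: what is moved stays moved. The work goes in short steps, Python scripts to look and compute and a tool call to move; the robot and the scene stay as the last step left them, time stands still between calls to the robot, and variables do not carry over. Pictures are saved under pics/ and viewed, at most 10 in all, crops included, and the job is handed in when it is done.

Besides the shell and the picture viewer there is one more tool, called after ">>>" in YAML: its name, and indented under it one key for each argument. send_rows: Moves the arm, as the interface text tells. Its arguments: {"type":"object","properties":{"rows":{"type":"array","items":{"type":"array"}},"force":{"type":"number"}},"required":["rows"]}

```bash
mkdir -p pics
python3 - <<'E'
from workcell import telemetry, eyes, env
import cv2
for n in("scene","top"):
    cv2.imwrite(f"pics/{n}0.png",eyes.capture(n)); print(eyes.camera_info(n))
print(telemetry.read_state(),env.grip_depth)
E
```

```text
{'fx': 408.30436408853933, 'fy': 408.30436408853933, 'cx': 317.7710681523878, 'cy': 204.21128907210127, 'D': array([-0.05865909,  0.        ,  0.        ,  0.        ,  0.        ]), 'R': array([[ 0.68398808,  0.72949024, -0.00207202],
       [ 0.58140015, -0.54684629, -0.6024392 ],
       [-0.4406066 ,  0.41085656, -0.79816208]]), 't': array([-557.52267101, -173.878454  , 1386.85334   ])}
{'fx': 364.66460297252695, 'fy': 364.66460297252695, 'cx': 323.66284106859433, 'cy': 202.72041537324043, 'D': array([-0.0707586,  0.       ,  0.       ,  0.       ,  0.       ]), 'R': array([[-0.01410917, -0.99969066, -0.02048184],
       [-0.98921635,  0.01694193, -0.14547844],
       [ 0.14578044,  0.01820839, -0.98914939]]), 't': array([188.09825682, 658.43563797, 866.28593173])}
{'time_s': 0.1, 'joints': array([-1.21571440e+00,  3.08924026e-01,  1.63507286e+00, -5.56472220e-06,
        1.19974657e+00, -6.96595891e-02]), 'dq': array([-0.00035613, -0.00120865, -0.00121784, -0.00166341,  0.00105849,
        0.00085905]), 'effort': array([-1.31492907e-03, -4.16409516e+01, -2.77644521e+01, -8.95442167e-05,
        4.01557641e-03,  1.84324296e-05]), 'position': array([ 257.2612646 , -568.68924864,  201.95174007]), 'ee_rot': array([-3.13944671e+00, -1.44533620e-04,  4.24743380e-01]), 'contact_force': array([-0.17971492,  0.42432413,  0.43939785]), 'moment': array([-0.02058396,  0.028768  , -0.01400582]), 'finger_force': 0.0, 'grip_width': 85.32938403490773} 18.700000000000003
```

View pics/scene0.png

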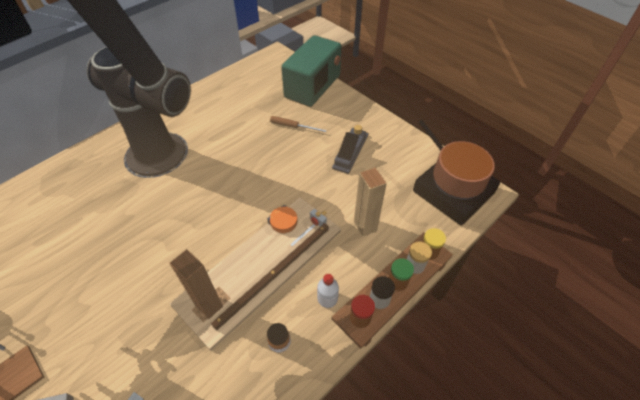

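View pics/top0.png

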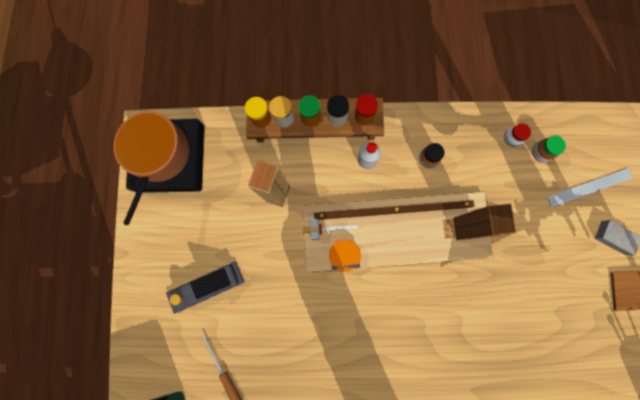

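The scene picture shows the standing blank at about (195,285) and the stop at (318,218). In the top picture the board spans about (303..490, 195..270), with the fence at its upper edge, the shoe at (345,255), the stop at (313,229) and the blank top at (500,220). I'll enlarge the board for corner readings.

Run:
```python
import cv2
a=cv2.imread("pics/top0.png")[180:290,290:530]
cv2.imwrite("pics/c1.png",cv2.resize(a[:, :],None,fx=3.333,fy=3.333,interpolation=cv2.INTER_CUBIC))
```

```text
(no output)
```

View pics/c1.png

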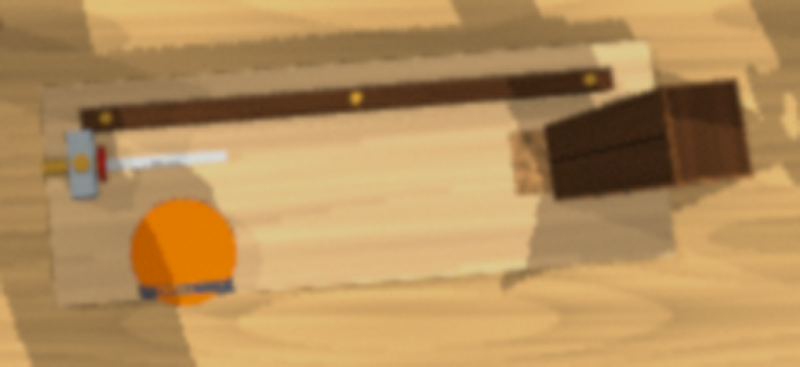

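The crop shows the board corners at (42,88), (650,42), (675,255) and (58,305), the fence inner top edge from (80,130) to (612,90), and the shoe centre at (184,250). The stop top is at (82,164) and the pad face at about (106,163). The blank's top corners are (665,88), (738,80), (752,173) and (675,187), and its toe edge runs from (548,127) to (556,198).

```bash
cat > h.py <<'E'
import numpy as np, cv2
from workcell import telemetry, eyes, env
from scipy.optimize import least_squares
def ray(n,u,v,z):
    c=eyes.camera_info(n);K=np.array([[c['fx'],0,c['cx']],[0,c['fy'],c['cy']],[0,0,1]])
    p=cv2.undistortPoints(np.array([[[u,v]]],float),K,np.array(c['D']))[0,0]
    R=np.array(c['R']);C=-R.T@c['t'];d=R.T@[p[0],p[1],1]
    return C+d*(z-C[2])/d[2]
E
python3 - <<'E'
from h import *
f=lambda x,y,z:ray("top",290+x/3.3333,180+y/3.3333,z)[:2]
B=[((42,88),18,(240,-85)),((650,42),18,(-240,-85)),((675,255),18,(-240,85)),((58,305),18,(240,85)),
 ((80,130),40,(210,-45)),((612,90),40,(-200,-45)),((184,250),44,(140,51))]
W=np.array([f(*p,z) for p,z,_ in B]);L=np.array([l for *_,l in B])
rot=lambda a:np.array([[np.cos(a),-np.sin(a)],[np.sin(a),np.cos(a)]])
s=least_squares(lambda q:(L@rot(q[2]).T+q[:2]-W).ravel(),[500,-200,1.57],x_scale=[1,1,.01],loss='soft_l1')
x=s.x;print("board",x,np.degrees(x[2]));print((L@rot(x[2]).T+x[:2]-W).round(1))
inv=lambda w:((w-x[:2])@rot(x[2])).round(1)
for n,p,z in [("stop",(82,164),52),("padface",(106,163),36),("toe1",(548,127),18),("toe2",(556,198),18)]+[("top",p,238) for p in[(665,88),(738,80),(752,173),(675,187)]]:
    w=f(*p,z);print(n,w.round(1),inv(w))
E
```

```text
board [588.70363195 -10.19581505   1.6291856 ] 93.34545878646315
[[ 2.3  1. ]
 [ 1.9  0.9]
 [-1.3 -1.8]
 [-0.3  2.2]
 [-0.3 -0.9]
 [ 0.1 -3.6]
 [-0.7  0.2]]
stop [594.9 201.2] [210.7 -18.6]
padface [596.6 183.7] [193.1 -19.2]
toe1 [ 619.9 -159.8] [-151.2  -22.5]
toe2 [ 564.8 -162.6] [-150.8   32.7]
top [ 620.5 -157.3] [-148.7  -23.1]
top [ 624.5 -202.8] [-194.3  -24.5]
top [ 568.4 -206.5] [-194.8   31.7]
top [ 561.1 -158.8] [-146.8   36.2]
```

>>> send_rows:
  rows:
    - [-1, [0, 0, 0], [0, 0, 7]]
    - [-1, [0, 0, 0], [0, 0, 7]]
    - [-1, [0, 0, -3], [0, 0, 7]]
    - [-1, [22, -19, 0], [0, 0, 0]]
    - [-1, [22, -19, 0], [0, 0, 0]]
    - [-1, [22, -19, 0], [0, 0, 0]]
    - [-1, [22, -19, 0], [0, 0, 0]]
    - [-1, [22, -19, 0], [0, 0, 0]]

```text
time_s: 0.77
position: [362.3, -466.9, 205.5]
ee_rot: [-3.141, 0.001, 0.058]
contact_force: [0.1, 0.6, -0.1]
grip_width: 0.0
finger_force: 0.0
```

>>> send_rows:
  rows:
    - [-1, [22, -19, 0], [0, 0, 0]]
    - [-1, [22, -19, 0], [0, 0, 0]]
    - [-1, [22, -19, 0], [0, 0, 0]]
    - [-1, [22, -19, 0], [0, 0, 0]]
    - [-1, [22, -19, 0], [0, 0, 0]]
    - [-1, [22, -19, 0], [0, 0, 0]]
    - [-1, [0, 0, 0], [0, 0, 0]]
    - [-1, [0, 0, 0], [0, 0, 0]]

```text
time_s: 1.43
position: [487.6, -345.3, 205.5]
ee_rot: [-3.141, 0.001, 0.061]
contact_force: [-0.3, -0.1, 1.0]
grip_width: 0.0
finger_force: 0.0
```

```bash
cat >> h.py <<'E'
Q=np.array([588.7,-10.2]);A=np.radians(93.35);RB=np.array([[np.cos(A),-np.sin(A)],[np.sin(A),np.cos(A)]])
tob=lambda w:(np.array(w)[:2]-Q)@RB
def st():
    s=telemetry.read_state();F=s['contact_force'];yaw=s['ee_rot'][2]
    print("t",round(s['time_s'],2),"pos",s['position'].round(1),"board",tob(s['position']).round(1),"rpy",np.degrees(s['ee_rot']).round(2),"F",F.round(2),"Fboard",(F[:2]@RB).round(2),"w",round(s['grip_width'],1))
E
python3 -c "
from h import *
st()"
```

```text
t 1.43 pos [ 487.6 -345.3  205.5] board [-328.6  120.6] rpy [-1.7997e+02  6.0000e-02  3.5200e+00] F [-0.3  -0.08  1.01] Fboard [-0.06  0.31] w 0.0
```

>>> send_rows:
  rows:
    - [-1, [19, -15, 0], [0, 0, 0]]
    - [-1, [19, -15, 0], [0, 0, 0]]
    - [-1, [19, -15, 0], [0, 0, 0]]
    - [-1, [19, -15, 0], [0, 0, 0]]
    - [-1, [19, -15, 0], [0, 0, 0]]
    - [-1, [20, -15, 0], [0, 0, 0]]
    - [-1, [0, 0, 0], [0, 0, 0]]
    - [-1, [0, 0, 0], [0, 0, 0]]

```text
time_s: 2.1
position: [596.3, -250.4, 205.6]
ee_rot: [3.141, 0.001, 0.059]
contact_force: [-0.0, 1.5, 0.5]
grip_width: 0.1
finger_force: 0.0
```

```bash
python3 -c "
from h import *
st()
a=eyes.capture('top')[150:290,370:570];b=eyes.capture('scene')[200:360,120:320]
cv2.imwrite('pics/c2.png',cv2.resize(np.vstack([a,b]),None,fx=2,fy=2,interpolation=cv2.INTER_CUBIC))"
```

```text
t 2.1 pos [ 596.3 -250.4  205.6] board [-240.3    6.5] rpy [1.7999e+02 7.0000e-02 3.3900e+00] F [-0.05  1.51  0.55] Fboard [ 1.51 -0.04] w 0.1
```

View pics/c2.png

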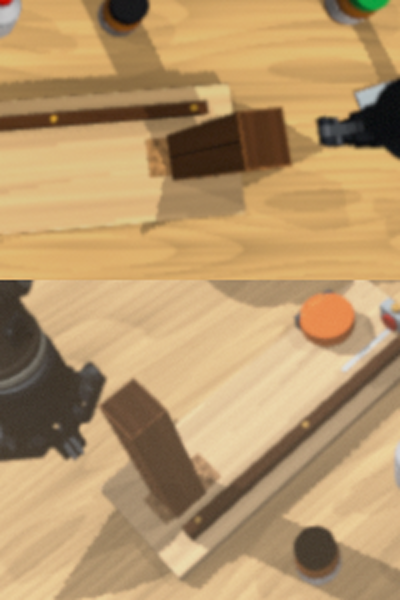

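The fingers are behind the blank, just below its top and in line with it. Pushing now.

>>> send_rows:
  rows:
    - [-1, [0, -5, 0], [0, 0, 0]]
    - [-1, [0, -5, 0], [0, 0, 0]]
    - [-1, [0, -5, 0], [0, 0, 0]]
    - [-1, [0, -5, 0], [0, 0, 0]]
    - [-1, [0, -5, 0], [0, 0, 0]]
    - [-1, [0, -5, 0], [0, 0, 0]]
    - [-1, [0, -5, 0], [0, 0, 0]]
    - [-1, [0, -5, 0], [0, 0, 0]]

```text
time_s: 2.87
position: [594.2, -209.6, 206.1]
ee_rot: [3.141, -0.0, 0.059]
contact_force: [0.2, 0.5, 0.3]
grip_width: -0.3
finger_force: 0.1
```

>>> send_rows:
  rows:
    - [-1, [0, -5, 0], [0, 0, 0]]
    - [-1, [0, -5, 0], [0, 0, 0]]
    - [-1, [0, -5, 0], [0, 0, 0]]
    - [-1, [0, -5, 0], [0, 0, 0]]
    - [-1, [0, -5, 0], [0, 0, 0]]
    - [-1, [0, -5, 0], [0, 0, 0]]
    - [-1, [0, 0, 0], [0, 0, 0]]
    - [-1, [0, 0, 0], [0, 0, 0]]

```text
time_s: 3.53
position: [593.3, -180.1, 207.6]
ee_rot: [3.141, -0.002, 0.059]
contact_force: [-0.1, -1.0, 5.7]
grip_width: 0.3
finger_force: 3.0
```

```bash
python3 -c "
from h import *
st()
a=eyes.capture('top')[150:290,290:540];b=eyes.capture('scene')[180:360,120:370]
cv2.imwrite('pics/c3.png',cv2.resize(np.vstack([a,b]),None,fx=1.8,fy=1.8,interpolation=cv2.INTER_CUBIC))"
```

```text
t 3.53 pos [ 593.3 -180.1  207.6] board [-169.9    5.4] rpy [ 1.7994e+02 -1.2000e-01  3.3700e+00] F [-0.14 -1.04  5.67] Fboard [-1.03  0.2 ] w 0.3
```

View pics/c3.png

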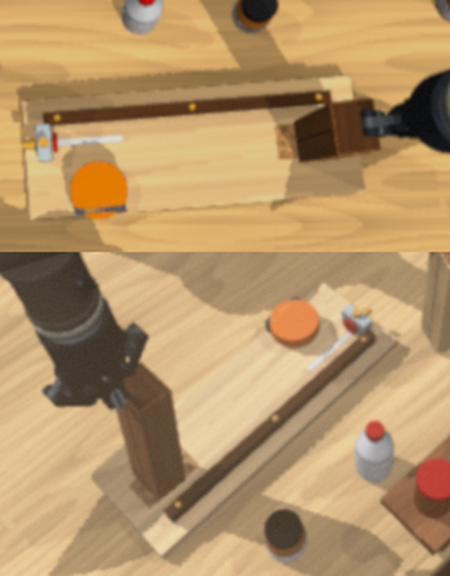

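The blank is leaning, with the finger in contact near its top. Continuing.

>>> send_rows:
  rows:
    - [-1, [0, -5, 0], [0, 0, 0]]
    - [-1, [0, -5, 0], [0, 0, 0]]
    - [-1, [0, -5, 0], [0, 0, 0]]
    - [-1, [0, -5, 0], [0, 0, 0]]
    - [-1, [0, -5, 0], [0, 0, 0]]
    - [-1, [0, -5, 0], [0, 0, 0]]
    - [-1, [0, 0, 0], [0, 0, 0]]
    - [-1, [0, 0, 0], [0, 0, 0]]

```text
time_s: 4.3
position: [591.4, -149.7, 207.6]
ee_rot: [3.142, -0.002, 0.059]
contact_force: [-0.8, 1.2, 6.5]
grip_width: 0.0
finger_force: 3.0
```

```bash
python3 -c "
from h import *
st()
a=eyes.capture('top')[150:290,290:540];b=eyes.capture('scene')[180:360,120:370]
cv2.imwrite('pics/c4.png',cv2.resize(np.vstack([a,b]),None,fx=1.8,fy=1.8,interpolation=cv2.INTER_CUBIC))"
```

```text
t 4.3 pos [ 591.4 -149.7  207.6] board [-139.4    5.4] rpy [ 1.80e+02 -1.10e-01  3.37e+00] F [-0.81  1.22  6.48] Fboard [1.27 0.73] w 0.0
```

View pics/c4.png

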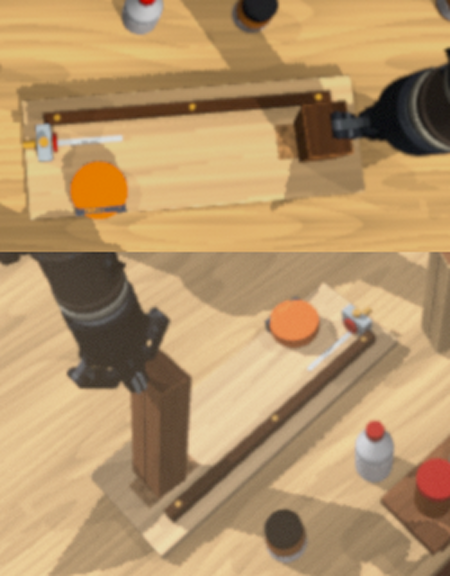

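The toe hasn't moved and the lean is close to balance. A few more millimetres should do it.

>>> send_rows:
  rows:
    - [-1, [0, -5, 0], [0, 0, 0]]
    - [-1, [0, -5, 0], [0, 0, 0]]
    - [-1, [0, -5, 0], [0, 0, 0]]
    - [-1, [0, -5, 0], [0, 0, 0]]
    - [-1, [0, 0, 0], [0, 0, 0]]
    - [-1, [0, 0, 0], [0, 0, 0]]
    - [-1, [0, 0, 0], [0, 0, 0]]
    - [-1, [0, 0, 0], [0, 0, 0]]

```text
time_s: 5.07
position: [589.3, -130.5, 205.5]
ee_rot: [-3.142, 0.001, 0.058]
contact_force: [-0.5, 0.2, 0.7]
grip_width: 0.0
finger_force: 0.0
```

```bash
python3 -c "
from h import *
st()
a=eyes.capture('top')[150:290,290:540];b=eyes.capture('scene')[180:360,120:370]
cv2.imwrite('pics/c5.png',cv2.resize(np.vstack([a,b]),None,fx=1.8,fy=1.8,interpolation=cv2.INTER_CUBIC))"
```

```text
t 5.07 pos [ 589.3 -130.5  205.5] board [-120.1    6.4] rpy [-1.80e+02  4.00e-02  3.34e+00] F [-0.48  0.15  0.72] Fboard [0.18 0.47] w 0.0
```

View pics/c5.png

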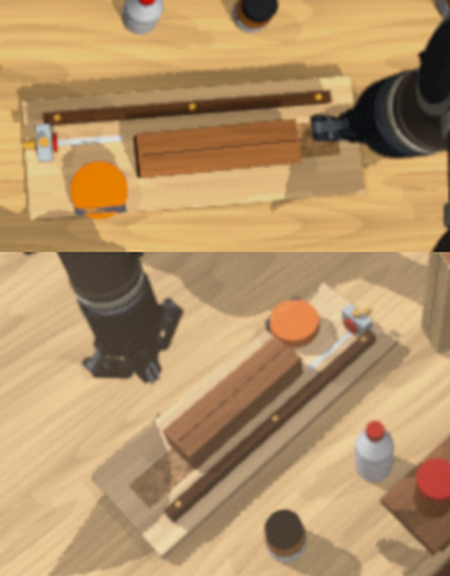

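The blank has fallen flat along the board. Its top face corners in the crop are (136,134), (140,175), (300,162) and (298,120), with a gap left to the fence.

```bash
python3 -c "
from h import *
for p in [(136,134),(140,175),(300,162),(298,120)]: print(tob(ray('top',290+p[0]/1.8,150+p[1]/1.8,66)).round(1))"
```

```text
[ 85.  -19.8]
[84.5 35.7]
[-133.6   35.1]
[-137.8  -22. ]
```

>>> send_rows:
  rows:
    - [-1, [-16, -24, 0], [0, 0, 0]]
    - [-1, [-16, -24, 0], [0, 0, 0]]
    - [-1, [-16, -24, 0], [0, 0, 0]]
    - [-1, [-16, -24, 0], [0, 0, 0]]
    - [-1, [0, 0, 28], [0, 0, 0]]
    - [-1, [0, 0, 28], [0, 0, 0]]
    - [-1, [0, 0, 28], [0, 0, 0]]
    - [-1, [0, 0, 28], [0, 0, 0]]

```text
time_s: 5.83
position: [520.5, -38.3, 93.6]
ee_rot: [3.141, -0.002, 0.059]
contact_force: [0.1, -0.1, -0.3]
grip_width: 0.2
finger_force: 0.0
```

>>> send_rows:
  rows:
    - [-1, [0, 0, 25], [0, 0, 0]]
    - [-1, [0, 0, 20], [0, 0, 0]]
    - [-1, [0, 0, 15], [0, 0, 0]]
    - [-1, [0, 0, 0], [0, 0, 0]]
    - [-1, [6, 0, 0], [0, 0, 0]]
    - [-1, [6, 0, 0], [0, 0, 0]]
    - [-1, [0, 0, 0], [0, 0, 0]]
    - [-1, [0, 0, 0], [0, 0, 0]]

```text
time_s: 6.5
position: [534.4, -37.9, 35.8]
ee_rot: [3.141, -0.004, 0.058]
contact_force: [0.1, -0.4, -0.2]
grip_width: 0.0
finger_force: 0.0
```

```bash
python3 -c "
from h import *
st()"
```

```text
t 6.5 pos [534.4 -37.9  35.8] board [-24.5  55.8] rpy [179.95  -0.22   3.35] F [ 0.08 -0.4  -0.18] Fboard [-0.41 -0.05] w 0.0
```

>>> send_rows:
  rows:
    - [-1, [3, 0, 0], [0, 0, 0]]
    - [-1, [3, 0, 0], [0, 0, 0]]
    - [-1, [3, 0, 0], [0, 0, 0]]
    - [-1, [3, 0, 0], [0, 0, 0]]
    - [-1, [3, 0, 0], [0, 0, 0]]
    - [-1, [3, 0, 0], [0, 0, 0]]
    - [-1, [3, 0, 0], [0, 0, 0]]
    - [-1, [3, 0, 0], [0, 0, 0]]

```text
time_s: 7.17
position: [555.5, -36.1, 33.7]
ee_rot: [-3.141, 0.001, 0.058]
contact_force: [-2.9, -0.2, 1.2]
grip_width: -0.0
finger_force: 1.6
```

>>> send_rows:
  rows:
    - [-1, [1, 0, 0], [0, 0, 0]]
    - [-1, [1, 0, 0], [0, 0, 0]]
    - [-1, [1, 0, 0], [0, 0, 0]]
    - [-1, [0.5, 0, 0], [0, 0, 0]]
    - [-1, [0.5, 0, 0], [0, 0, 0]]
    - [-1, [0.5, 0, 0], [0, 0, 0]]
    - [-1, [0, 0, 0], [0, 0, 0]]
    - [-1, [0, 0, 0], [0, 0, 0]]

```text
time_s: 7.83
position: [560.6, -35.9, 34.0]
ee_rot: [-3.142, -0.0, 0.058]
contact_force: [-2.1, 0.6, -0.3]
grip_width: 0.3
finger_force: 1.0
```

>>> send_rows:
  rows:
    - [-1, [1, 0, 0], [0, 0, 0]]
    - [-1, [1, 0, 0], [0, 0, 0]]
    - [-1, [0.5, 0, 0], [0, 0, 0]]
    - [-1, [0.5, 0, 0], [0, 0, 0]]
    - [-1, [0.5, 0, 0], [0, 0, 0]]
    - [-1, [0.5, 0, 0], [0, 0, 0]]
    - [-1, [0, 0, 0], [0, 0, 0]]
    - [-1, [0, 0, 0], [0, 0, 0]]

```text
time_s: 8.5
position: [564.2, -35.5, 33.9]
ee_rot: [-3.141, 0.001, 0.058]
contact_force: [-4.0, -0.2, 0.1]
grip_width: -0.0
finger_force: 1.6
```

>>> send_rows:
  rows:
    - [-1, [0.5, 0, 0], [0, 0, 0]]
    - [-1, [0.5, 0, 0], [0, 0, 0]]
    - [-1, [0.5, 0, 0], [0, 0, 0]]
    - [-1, [0.5, 0, 0], [0, 0, 0]]
    - [-1, [0, 0, 0], [0, 0, 0]]
    - [-1, [0, 0, 0], [0, 0, 0]]
    - [-1, [0, 0, 0], [0, 0, 0]]
    - [-1, [0, 0, 0], [0, 0, 0]]

```text
time_s: 9.17
position: [566.2, -35.3, 33.9]
ee_rot: [-3.141, 0.001, 0.058]
contact_force: [-3.7, 2.0, 0.4]
grip_width: -0.0
finger_force: 2.0
```

>>> send_rows:
  rows:
    - [-1, [0.5, 0, 0], [0, 0, 0]]
    - [-1, [0.5, 0, 0], [0, 0, 0]]
    - [-1, [0.5, 0, 0], [0, 0, 0]]
    - [-1, [0.5, 0, 0], [0, 0, 0]]
    - [-1, [0, 0, 0], [0, 0, 0]]
    - [-1, [0, 0, 0], [0, 0, 0]]
    - [-1, [0, 0, 0], [0, 0, 0]]
    - [-1, [0, 0, 0], [0, 0, 0]]

```text
time_s: 9.83
position: [566.1, -35.2, 33.8]
ee_rot: [-3.141, 0.005, 0.058]
contact_force: [-8.1, 2.6, 3.7]
grip_width: 0.1
finger_force: 3.9
```

```bash
python3 -c "
from h import *
st()
a=eyes.capture('top')[190:280,290:490]
cv2.imwrite('pics/c6.png',cv2.resize(a,None,fx=4,fy=4,interpolation=cv2.INTER_CUBIC))"
```

```text
t 9.83 pos [566.1 -35.2  33.8] board [-23.7  24. ] rpy [-179.96    0.29    3.35] F [-8.13  2.55  3.7 ] Fboard [3.02 7.97] w 0.1
```

View pics/c6.png

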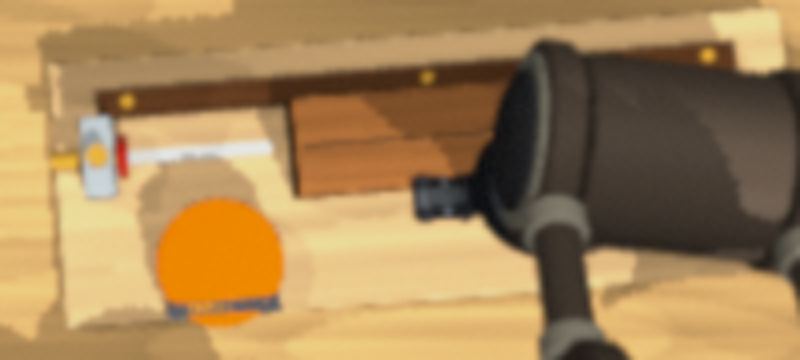

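Pressed at 8 N with no further movement, so the blank is flat on the fence. In the picture its front end is at x≈295 px, clear of the shoe. I'll now move around behind it at the same height.

>>> send_rows:
  rows:
    - [-1, [-8, 0, 0], [0, 0, 0]]
    - [-1, [-16, 0, 0], [0, 0, 0]]
    - [-1, [0, 24, 0], [0, 0, 0]]
    - [-1, [0, 25, 0], [0, 0, 0]]
    - [-1, [0, 25, 0], [0, 0, 0]]
    - [-1, [0, 25, 0], [0, 0, 0]]
    - [-1, [0, 24, 0], [0, 0, 0]]
    - [-1, [0, 24, 0], [0, 0, 0]]

```text
time_s: 10.55
position: [555.9, -186.7, 35.5]
ee_rot: [3.138, -0.006, 0.058]
contact_force: [0.3, -0.6, 0.1]
grip_width: 0.0
finger_force: 0.0
```

>>> send_rows:
  rows:
    - [-1, [0, 0, 0], [0, 0, 0]]
    - [-1, [16, 0, -2], [0, 0, 0]]
    - [-1, [16, 0, -2], [0, 0, 0]]
    - [-1, [16, 0, 0], [0, 0, 0]]
    - [-1, [14, 0, 0], [0, 0, 0]]
    - [-1, [0, 0, 0], [0, 0, 0]]
    - [-1, [0, 0, 0], [0, 0, 0]]
    - [-1, [0, 0, 0], [0, 0, 0]]

```text
time_s: 11.22
position: [614.7, -180.0, 38.1]
ee_rot: [3.141, -0.0, 0.059]
contact_force: [0.0, 0.3, -0.4]
grip_width: 0.4
finger_force: 0.0
```

```bash
python3 -c "
from h import *
st()
for x,y in [(292,100),(299,195)]: print(tob(ray('top',290+x/4,190+y/4,66)))
print('pad',tob(ray('top',290+127/4,190+157/4,36)))"
```

```text
t 11.22 pos [ 614.7 -180.    38.1] board [-171.  -16.] rpy [ 1.7997e+02 -1.0000e-02  3.3600e+00] F [ 0.03  0.29 -0.4 ] Fboard [ 0.29 -0.05] w 0.4
[ 89.23106091 -43.43455185]
[90.05267243 14.77390298]
pad [193.30321845 -18.34518296]
```

>>> send_rows:
  rows:
    - [-1, [0, -4, 0], [0, 0, 0]]
    - [-1, [0, -4, 0], [0, 0, 0]]
    - [-1, [0, -4, 0], [0, 0, 0]]
    - [-1, [0, -4, 0], [0, 0, 0]]
    - [-1, [0, -3, 0], [0, 0, 0]]
    - [-1, [0, -3, 0], [0, 0, 0]]
    - [-1, [0, -3, 0], [0, 0, 0]]
    - [-1, [0, -3, 0], [0, 0, 0]]

```text
time_s: 11.88
position: [613.4, -151.7, 38.1]
ee_rot: [3.142, -0.0, 0.058]
contact_force: [0.2, -0.7, -0.6]
grip_width: -0.1
finger_force: 0.0
```

>>> send_rows:
  rows:
    - [-1, [0, -3, 0], [0, 0, 0]]
    - [-1, [0, -3, 0], [0, 0, 0]]
    - [-1, [0, -3, 0], [0, 0, 0]]
    - [-1, [0, -3, 0], [0, 0, 0]]
    - [-1, [0, -3, 0], [0, 0, 0]]
    - [-1, [0, -3, 0], [0, 0, 0]]
    - [-1, [0, -3, 0], [0, 0, 0]]
    - [-1, [0, -3, 0], [0, 0, 0]]

```text
time_s: 12.55
position: [611.9, -127.8, 38.1]
ee_rot: [-3.142, 0.0, 0.058]
contact_force: [-0.7, 0.1, -0.2]
grip_width: -0.4
finger_force: 0.0
```

>>> send_rows:
  rows:
    - [-1, [0, -2.5, 0], [0, 0, 0]]
    - [-1, [0, -2.5, 0], [0, 0, 0]]
    - [-1, [0, -2.5, 0], [0, 0, 0]]
    - [-1, [0, -2.5, 0], [0, 0, 0]]
    - [-1, [0, -2.5, 0], [0, 0, 0]]
    - [-1, [0, -2.5, 0], [0, 0, 0]]
    - [-1, [0, -2.5, 0], [0, 0, 0]]
    - [-1, [0, -2.5, 0], [0, 0, 0]]

```text
time_s: 13.22
position: [610.8, -107.9, 38.1]
ee_rot: [3.142, -0.0, 0.058]
contact_force: [-0.4, -0.2, -0.3]
grip_width: -0.3
finger_force: 0.0
```

```bash
python3 -c "
from h import *
st()"
```

```text
t 13.22 pos [ 610.8 -107.9   38.1] board [-98.8 -16.3] rpy [180.    -0.     3.34] F [-0.37 -0.24 -0.29] Fboard [-0.22  0.38] w -0.3
```

```bash
python3 -c "
from h import *
st()
a=eyes.capture('top')[160:290,280:500];b=eyes.capture('scene')[180:320,150:370]
cv2.imwrite('pics/c7.png',cv2.resize(np.vstack([a,b]),None,fx=2.2,fy=2.2,interpolation=cv2.INTER_CUBIC))"
```

```text
t 13.22 pos [ 610.8 -107.9   38.1] board [-98.8 -16.3] rpy [180.    -0.     3.34] F [-0.37 -0.24 -0.29] Fboard [-0.22  0.38] w -0.3
```

View pics/c7.png

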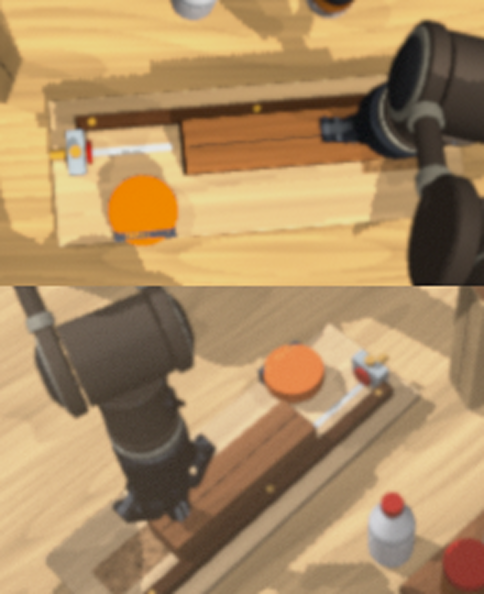

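```bash
python3 -c "
from h import *
P=telemetry.read_state()['position']
R2=lambda x,y,z:np.append(Q+RB@[x,y],z)
for n,o in (('top',(280,160,0)),('scene',(150,180,286))):
  c=eyes.camera_info(n);K=np.array([[c['fx'],0,c['cx']],[0,c['fy'],c['cy']],[0,0,1]])
  X=np.array([P,P+[0,0,30],P+[0,0,70],R2(-131,-45,66),R2(-131,15,66),R2(-131,15,18),R2(89,15,66)])
  p=cv2.projectPoints(X,cv2.Rodrigues(np.array(c['R']))[0],np.array(c['t']),K,np.array(c['D']))[0][:,0]
  print(n,((p-o[:2])*2.2+[0,o[2]]).round())"
```

```text
top [[345. 135.]
 [353. 132.]
 [364. 129.]
 [378. 105.]
 [384. 158.]
 [371. 161.]
 [187. 173.]]
scene [[182. 525.]
 [177. 514.]
 [171. 498.]
 [172. 550.]
 [138. 516.]
 [147. 534.]
 [279. 399.]]
```

Picture c7 shows the finger over the blank's rear part, yet there is no contact force. The reported pose and the picture disagree, so I'll measure the finger silhouette (dark and not brown) in both cameras before moving.

```bash
cat >> h.py <<'E'
def proj(n,X):
    c=eyes.camera_info(n);K=np.array([[c['fx'],0,c['cx']],[0,c['fy'],c['cy']],[0,0,1]])
    return cv2.projectPoints(np.array(X,float),cv2.Rodrigues(np.array(c['R']))[0],np.array(c['t']),K,np.array(c['D']))[0][:,0]
def asc(n,u0,u1,v0,v1):
    a=eyes.capture(n).astype(int)
    for v in range(v0,v1): print(v,''.join('#' if (p:=a[v,u]).max()<110 and p[2]-p[0]<18 else '+' if p[2]<135 else '.' for u in range(u0,u1)))
E
python3 -c "
from h import *
P=telemetry.read_state()['position']
print(proj('top',[P]),proj('scene',[P]))
print(telemetry.read_state()['joints'])
asc('top',415,465,200,240);asc('scene',195,250,255,310)"
```

```text
[[436.87622963 221.28840706]] [[232.71566675 288.7655381 ]]
[-2.44749446e-01  4.93709909e-01  1.74601705e+00  1.12527068e-04
  9.02061798e-01  1.26728044e+00]
200 ..................................++##############
201 ................................++################
202 ...........................++++++#################
203 ..............++++++++++++++++++##################
204 .++++++++++++++++++++++++++++++########+##########
205 ++++++++++++++++++++++++++++++####################
206 +++++++++++++++++++++++++++++#########+###########
207 +++++++++++++++++++++++++++++#########+###########
208 +++++++++++++++++++++++++++++#########+###########
209 ++++++++++++++++++++++++++++##########+###########
210 ++++...........+++++++++++++##########+###########
211 ................++++++++++++##########+###########
212 ............++.+++++++++++############+###########
213 ..........+++++++++++++###############+###########
214 .........++############################+##########
215 .........++############################+##########
216 ..........+############################++#########
217 ..
[... 3858 characters left out ...]
++++...........++++..+++++++++++++++++++
299 .........++++++++.............+++++++++++++++++++++++++
300 ........+++++++++...............+++++++++++++++++++++++
301 ......++++++.....++...............+++++++++++++++++++++
302 ......++++++.....++................+++++++++++++++++++.
303 .....+++++++.....++.................+++++++++++++++++..
304 ...+++++++++.....+++................++++++++++++++++...
305 ..++++++++..+...+++.................+++++++++++++++....
306 .++++++++++.....++++...............++++++++++++++......
307 ++++++++++++....++++..............++++++++++++++.......
308 ++++++++++++....+++..............++++++++++++++........
309 +++++++++++.....................+++++++++++++..........
```

```bash
python3 -c "
from h import *
d=np.array([np.cos(A),np.sin(A),0])
for nm,P,o,k in [('c2',[596.3,-250.4,205.6],(370,150),2),('c5',[589.3,-130.5,205.5],(290,150),1.8),('c6',[566.1,-35.2,33.8],(290,190),4),('c7',[610.8,-107.9,38.1],(280,160),2.2)]:
  P=np.array(P); X=[P,P+14.5*d,P-14.5*d,P+[0,0,35],P+[0,0,73]]
  a=cv2.imread(f'pics/{nm}.png'); h=int({'c2':280,'c5':252,'c6':360,'c7':286}[nm])
  p=(proj('top',X)-o)*k; print(nm,p.round().tolist())
  u,v=p[0].astype(int); row=a[v-3:v+4,:].mean(0).astype(int)
  m=(row.max(1)<110)&(row[:,2]-row[:,0]<18); idx=np.where(m)[0]; idx=idx[(idx>u-60)&(idx<u+90)]; print(' dark cols',idx.min(),idx.max(),' row',v)
"
```

```text
c2 [[314.0, 138.0], [301.0, 139.0], [328.0, 137.0], [332.0, 135.0], [354.0, 130.0]]
 dark cols 321 399  row 138
c5 [[326.0, 133.0], [314.0, 134.0], [339.0, 132.0], [338.0, 130.0], [353.0, 126.0]]
 dark cols 313 415  row 132
c6 [[475.0, 198.0], [452.0, 200.0], [498.0, 197.0], [487.0, 196.0], [502.0, 193.0]]
 dark cols 416 544  row 198
c7 [[345.0, 135.0], [333.0, 136.0], [358.0, 134.0], [354.0, 132.0], [365.0, 128.0]]
 dark cols 322 426  row 134
```

```bash
python3 -c "
from h import *
for s in [(207,283),(232,285)]:
  for t in [(428,219),(435,219),(442,219)]:
    f=lambda X:np.concatenate([proj('top',[X])[0]-t,proj('scene',[X])[0]-s])
    r=least_squares(f,[600,-100,60]); print(s,t,r.x.round(),tob(r.x).round(),'res',r.fun.round(1))
# blank's outline visibility: colours along top rows right of the finger
a=eyes.capture('top');b=eyes.capture('scene')
for v in (227,229): print(v,a[v,350:475:5].tolist())
print(proj('scene',[np.append(Q+RB@[x,y],z) for x,y,z in [(-131,-45,66),(-131,15,66),(-131,-45,18),(89,-45,66),(89,15,66)]]).round())
"
```

```text
(207, 283) (428, 219) [ 591. -116.   50.] [-106.    4.] res [14.   9.6 17.7  0.6]
(207, 283) (435, 219) [ 594. -124.   65.] [-113.    2.] res [11.8  8.1 14.8  0.6]
(207, 283) (442, 219) [ 596. -131.   79.] [-121.   -0.] res [ 9.5  6.5 12.   0.5]
(232, 285) (428, 219) [610. -94.  40.] [-85. -16.] res [3.7 2.6 4.7 0.1]
(232, 285) (435, 219) [ 612. -102.   54.] [-93. -18.] res [1.5 1.  1.8 0. ]
(232, 285) (442, 219) [ 615. -110.   69.] [-101.  -20.] res [-0.8 -0.6 -1.1 -0. ]
227 [[227, 230, 229], [224, 229, 229], [103, 148, 182], [52, 101, 162], [51, 96, 152], [51, 102, 164], [52, 103, 165], [53, 105, 167], [54, 106, 169], [54, 106, 168], [53, 105, 167], [55, 106, 169], [55, 107, 171], [56, 109, 174], [55, 108, 174], [56, 110, 176], [56, 110, 175], [57, 110, 176], [57, 111, 177], [54, 103, 165], [25, 24, 27], [34, 29, 28], [62, 61, 60], [97, 111, 119], [33, 38, 45]]
229 [[175, 219, 234], [165, 219, 235], [110, 158, 195], [55, 107, 169], [55, 108, 172], [56, 109, 173], [56, 111, 175], [55, 110, 176], [58, 113, 179], [58, 112, 178], [58, 113, 180], [59, 114, 179], [58, 113, 178], [58, 113, 179], [58, 113, 178], [57, 113, 178], [58, 113, 179], [58, 113, 180], [57, 113, 179], [55, 105, 167], [41, 72, 111], [28, 25, 25], [48, 43, 40], [67, 69, 69], [30, 38, 44]]
[[228. 300.]
 [213. 285.]
 [231. 308.]
 [292. 244.]
 [277. 231.]]
```

The contact evidence and triangulation both put the real fingertip near z≈67, just above the blank's top, while the read-out says 38. So the finger passed over the blank. I'll go back behind it and lower carefully, watching the force.

>>> send_rows:
  rows:
    - [-1, [0, 0, -6], [0, 0, 0]]
    - [-1, [0, 15, 0], [0, 0, 0]]
    - [-1, [0, 15, 0], [0, 0, 0]]
    - [-1, [0, 20, 0], [0, 0, 0]]
    - [-1, [0, 22, 0], [0, 0, 0]]
    - [-1, [0, 0, 6], [0, 0, 0]]
    - [-1, [0, 0, 7], [0, 0, 0]]
    - [-1, [0, 0, 7], [0, 0, 0]]

```text
time_s: 14.18
position: [614.6, -180.7, 23.4]
ee_rot: [-3.141, 0.0, 0.057]
contact_force: [-0.9, 0.7, 0.4]
grip_width: 0.1
finger_force: 0.0
```

>>> send_rows:
  rows:
    - [-1, [0, 0, 2], [0, 0, 0]]
    - [-1, [0, 0, 2], [0, 0, 0]]
    - [-1, [0, 0, 2], [0, 0, 0]]
    - [-1, [0, 0, 1], [0, 0, 0]]
    - [-1, [0, 0, 1], [0, 0, 0]]
    - [-1, [0, 0, 1], [0, 0, 0]]
    - [-1, [0, 0, 0], [0, 0, 0]]
    - [-1, [0, 0, 0], [0, 0, 0]]

```text
time_s: 14.85
position: [615.1, -179.9, 15.2]
ee_rot: [3.142, -0.0, 0.058]
contact_force: [-0.2, -0.2, -0.3]
grip_width: 0.2
finger_force: 0.0
```

The read-out is below the board surface with no contact, so the bias is confirmed. Lowering further, still slowly.

>>> send_rows:
  rows:
    - [-1, [0, 0, 1.5], [0, 0, 0]]
    - [-1, [0, 0, 1.5], [0, 0, 0]]
    - [-1, [0, 0, 1.5], [0, 0, 0]]
    - [-1, [0, 0, 1.5], [0, 0, 0]]
    - [-1, [0, 0, 1.5], [0, 0, 0]]
    - [-1, [0, 0, 1.5], [0, 0, 0]]
    - [-1, [0, 0, 0], [0, 0, 0]]
    - [-1, [0, 0, 0], [0, 0, 0]]

```text
time_s: 15.52
position: [614.8, -179.9, 5.9]
ee_rot: [-3.141, 0.0, 0.058]
contact_force: [-0.3, -0.0, 0.5]
grip_width: -0.1
finger_force: 0.0
```

```bash
python3 -c "
from h import *
st();P=telemetry.read_state()['position']
for dz in (0,15,30): print(dz,proj('top',[P+[0,0,dz]]).round(),proj('scene',[P+[0,0,dz]]).round())
asc('top',435,490,200,240);asc('scene',185,240,270,325)"
```

```text
t 15.52 pos [ 614.8 -179.9    5.9] board [-171.   -16.2] rpy [-1.7999e+02  2.0000e-02  3.3400e+00] F [-0.27 -0.05  0.5 ] Fboard [-0.03  0.27] w -0.1
0 [[461. 220.]] [[213. 313.]]
15 [[463. 220.]] [[212. 311.]]
30 [[465. 219.]] [[211. 308.]]
200 ..............................++++.......+++###########
201 ..................++++++++++++++++++++..++#############
202 ......+++++++++++++++++++++++++++++++++++##############
203 +++++++++++++++++++++++++++++++..+++++++###############
204 +++++++++++++++++++++++++++++++..++++++################
205 ++++++++++++++++++++++++++++++++++++++#################
206 ++++++++++++++++++++++++++++++++++++++##########+######
207 +++++++++++++++++++++++++++++++++++++###########+######
208 ++++++++++++++++++++++++++++.......++###########+######
209 ...........++++++++................++##################
210 ............++++..................++############+######
211 ..............++................++#####################
212 ..............++...+++++++....++#######################
213 ................+++#######++++#########################
214 ...............
[... 4140 characters left out ...]
+++++++++++..........+++++++++++++++....
314 ++++++.....++++++.+++++++..........+++++++++++++++.....
315 ............++++++.+++++..........+++++++++++++++......
316 ..............+++++++++...........++++++++++++++.......
317 ..............+++++++++..........++++++++++++++........
318 ...............+++++++............++++++++++++.........
319 ................++++...........++..++++++++++..........
320 ..............................+++..+++++++++...........
321 .............................+++++++++++++.............
322 ...........................++++++++++++++..............
323 ..........................++++++++++++++..............+
324 ...........................++++++++++++..............+.
```

Both views put the tip between the board and the blank's top, at a true z of about 35, which is a good pushing height. Advancing.

>>> send_rows:
  rows:
    - [-1, [0, -4, 0], [0, 0, 0]]
    - [-1, [0, -4, 0], [0, 0, 0]]
    - [-1, [0, -3, 0], [0, 0, 0]]
    - [-1, [0, -3, 0], [0, 0, 0]]
    - [-1, [0, -3, 0], [0, 0, 0]]
    - [-1, [0, -3, 0], [0, 0, 0]]
    - [-1, [0, -3, 0], [0, 0, 0]]
    - [-1, [0, -3, 0], [0, 0, 0]]

```text
time_s: 16.28
position: [613.5, -153.7, 6.1]
ee_rot: [-3.142, -0.0, 0.058]
contact_force: [-0.5, -0.5, 1.2]
grip_width: 0.2
finger_force: 0.0
```

>>> send_rows:
  rows:
    - [-1, [0, -2, 0], [0, 0, 0]]
    - [-1, [0, -2, 0], [0, 0, 0]]
    - [-1, [0, -2, 0], [0, 0, 0]]
    - [-1, [0, -2, 0], [0, 0, 0]]
    - [-1, [0, -2, 0], [0, 0, 0]]
    - [-1, [0, -2, 0], [0, 0, 0]]
    - [-1, [0, -2, 0], [0, 0, 0]]
    - [-1, [0, -2, 0], [0, 0, 0]]

```text
time_s: 16.95
position: [612.5, -138.1, 6.1]
ee_rot: [3.141, 0.0, 0.058]
contact_force: [0.6, -3.3, -0.5]
grip_width: -0.0
finger_force: 1.3
```

>>> send_rows:
  rows:
    - [-1, [0, -2, 0], [0, 0, 0]]
    - [-1, [0, -2, 0], [0, 0, 0]]
    - [-1, [0, -2, 0], [0, 0, 0]]
    - [-1, [0, -2, 0], [0, 0, 0]]
    - [-1, [0, -2, 0], [0, 0, 0]]
    - [-1, [0, -2, 0], [0, 0, 0]]
    - [-1, [0, -2, 0], [0, 0, 0]]
    - [-1, [0, -2, 0], [0, 0, 0]]

```text
time_s: 17.62
position: [611.5, -121.9, 6.1]
ee_rot: [3.142, 0.0, 0.058]
contact_force: [-1.0, -3.6, -0.6]
grip_width: -0.3
finger_force: 1.5
```

>>> send_rows:
  rows:
    - [-1, [0, -2, 0], [0, 0, 0]]
    - [-1, [0, -2, 0], [0, 0, 0]]
    - [-1, [0, -2, 0], [0, 0, 0]]
    - [-1, [0, -2, 0], [0, 0, 0]]
    - [-1, [0, -2, 0], [0, 0, 0]]
    - [-1, [0, -2, 0], [0, 0, 0]]
    - [-1, [0, -2, 0], [0, 0, 0]]
    - [-1, [0, -2, 0], [0, 0, 0]]

```text
time_s: 18.28
position: [610.7, -107.9, 6.1]
ee_rot: [3.139, -0.0, 0.059]
contact_force: [-1.6, -8.3, -0.6]
grip_width: -0.0
finger_force: 4.0
```

```bash
python3 -c "
from h import *
st()
a=eyes.capture('top').astype(int)
for v in (212,218,224): print(v,[(u,a[v,u].tolist()) for u in range(324,364,2)])"
```

```text
t 18.28 pos [ 610.7 -107.9    6.1] board [-98.8 -16.2] rpy [179.84  -0.     3.39] F [-1.61 -8.31 -0.6 ] Fboard [-8.2   2.09] w -0.0
212 [(324, [45, 72, 105]), (326, [44, 71, 103]), (328, [40, 66, 99]), (330, [38, 65, 98]), (332, [38, 65, 99]), (334, [33, 60, 95]), (336, [33, 59, 95]), (338, [33, 58, 91]), (340, [27, 48, 77]), (342, [22, 41, 69]), (344, [24, 45, 73]), (346, [23, 44, 73]), (348, [22, 43, 73]), (350, [23, 45, 74]), (352, [23, 43, 72]), (354, [21, 43, 71]), (356, [24, 44, 72]), (358, [22, 43, 71]), (360, [25, 44, 70]), (362, [21, 42, 69])]
218 [(324, [50, 78, 111]), (326, [52, 82, 112]), (328, [61, 91, 123]), (330, [63, 94, 126]), (332, [70, 106, 140]), (334, [81, 118, 154]), (336, [76, 114, 147]), (338, [67, 99, 128]), (340, [74, 109, 135]), (342, [80, 114, 141]), (344, [54, 84, 116]), (346, [55, 105, 167]), (348, [56, 108, 173]), (350, [56, 109, 173]), (352, [55, 109, 173]), (354, [56, 109, 173]), (356, [55, 109, 173]), (358, [56, 108, 173]), (360, [54, 107, 171]), (362, [55, 109, 171])]
224 [(324, [130, 186, 224]), (326, [129, 186, 224]), (328, [132, 190, 227]), (330, [136, 195, 231]), (332, [133, 191, 228]), (334, [130, 186, 224]), (336, [129, 183, 222]), (338, [122, 175, 214]), (340, [96, 136, 168]), (342, [92, 131, 161]), (344, [71, 101, 127]), (346, [50, 98, 154]), (348, [56, 110, 174]), (350, [58, 111, 176]), (352, [57, 111, 176]), (354, [58, 112, 177]), (356, [57, 113, 178]), (358, [58, 112, 179]), (360, [57, 112, 179]), (362, [59, 114, 180])]
```

>>> send_rows:
  rows:
    - [-1, [0, -1.5, 0], [0, 0, 0]]
    - [-1, [0, -1.5, 0], [0, 0, 0]]
    - [-1, [0, -1.5, 0], [0, 0, 0]]
    - [-1, [0, -1.5, 0], [0, 0, 0]]
    - [-1, [0, -1.5, 0], [0, 0, 0]]
    - [-1, [0, -1.5, 0], [0, 0, 0]]
    - [-1, [0, -1.5, 0], [0, 0, 0]]
    - [-1, [0, -1.5, 0], [0, 0, 0]]

```text
time_s: 19.0
position: [609.9, -95.7, 6.1]
ee_rot: [3.139, 0.0, 0.059]
contact_force: [-1.1, -7.5, 0.0]
grip_width: 0.1
finger_force: 3.7
```

>>> send_rows:
  rows:
    - [-1, [0, -1.5, 0], [0, 0, 0]]
    - [-1, [0, -1.5, 0], [0, 0, 0]]
    - [-1, [0, -1.5, 0], [0, 0, 0]]
    - [-1, [0, -1.5, 0], [0, 0, 0]]
    - [-1, [0, -1.5, 0], [0, 0, 0]]
    - [-1, [0, -1.5, 0], [0, 0, 0]]
    - [-1, [0, -1.5, 0], [0, 0, 0]]
    - [-1, [0, -1.5, 0], [0, 0, 0]]

```text
time_s: 19.67
position: [609.2, -83.7, 6.1]
ee_rot: [3.139, 0.0, 0.059]
contact_force: [-0.7, -8.1, -1.4]
grip_width: -0.0
finger_force: 3.7
```

>>> send_rows:
  rows:
    - [-1, [0, -1.5, 0], [0, 0, 0]]
    - [-1, [0, -1.5, 0], [0, 0, 0]]
    - [-1, [0, -1.5, 0], [0, 0, 0]]
    - [-1, [0, -1.5, 0], [0, 0, 0]]
    - [-1, [0, -1.5, 0], [0, 0, 0]]
    - [-1, [0, -1.5, 0], [0, 0, 0]]
    - [-1, [0, -1.5, 0], [0, 0, 0]]
    - [-1, [0, -1.5, 0], [0, 0, 0]]

```text
time_s: 20.33
position: [608.4, -71.7, 6.1]
ee_rot: [3.139, 0.0, 0.059]
contact_force: [-1.0, -7.7, 0.2]
grip_width: 0.2
finger_force: 3.8
```

```bash
python3 -c "
from h import *
st()
a=eyes.capture('top')
for v in (216,220,224): print(v,[(u,a[v,u].tolist()) for u in range(312,350,2)])
print(tob(ray('top',345.5,220,66)),tob(ray('top',330,220,66)))"
```

```text
t 20.33 pos [608.4 -71.7   6.1] board [-62.6 -16.1] rpy [1.7986e+02 2.0000e-02 3.3800e+00] F [-1.05 -7.71  0.19] Fboard [-7.64  1.5 ] w 0.2
216 [(312, [96, 138, 170]), (314, [54, 83, 110]), (316, [29, 55, 91]), (318, [33, 61, 101]), (320, [44, 113, 158]), (322, [47, 128, 178]), (324, [34, 66, 107]), (326, [26, 48, 81]), (328, [22, 43, 70]), (330, [25, 51, 84]), (332, [28, 58, 93]), (334, [31, 60, 96]), (336, [30, 60, 98]), (338, [34, 65, 105]), (340, [36, 73, 117]), (342, [44, 87, 140]), (344, [46, 90, 145]), (346, [47, 92, 147]), (348, [48, 91, 148])]
220 [(312, [204, 203, 196]), (314, [209, 207, 198]), (316, [199, 196, 188]), (318, [110, 129, 145]), (320, [109, 157, 194]), (322, [111, 162, 200]), (324, [89, 129, 159]), (326, [91, 130, 161]), (328, [95, 135, 167]), (330, [68, 105, 144]), (332, [56, 108, 172]), (334, [58, 110, 175]), (336, [57, 110, 174]), (338, [55, 109, 173]), (340, [57, 109, 174]), (342, [57, 109, 173]), (344, [54, 108, 171]), (346, [56, 107, 171]), (348, [54, 107, 170])]
224 [(312, [162, 160, 153]), (314, [172, 174, 166]), (316, [208, 206, 197]), (318, [137, 145, 156]), (320, [60, 86, 155]), (322, [118, 170, 216]), (324, [110, 158, 195]), (326, [95, 136, 168]), (328, [97, 139, 171]), (330, [75, 113, 150]), (332, [56, 107, 169]), (334, [57, 107, 170]), (336, [55, 107, 170]), (338, [54, 108, 171]), (340, [56, 109, 173]), (342, [56, 108, 172]), (344, [57, 110, 174]), (346, [57, 111, 176]), (348, [57, 110, 175])]
[133.02733003 -34.38166068] [170.8899239  -37.22170493]
```

Sliding force is a steady 7.7 N or so, with the front about 24 mm from the pad.

>>> send_rows:
  rows:
    - [-1, [0, -1.5, 0], [0, 0, 0]]
    - [-1, [0, -1.5, 0], [0, 0, 0]]
    - [-1, [0, -1.5, 0], [0, 0, 0]]
    - [-1, [0, -1.5, 0], [0, 0, 0]]
    - [-1, [0, -1.5, 0], [0, 0, 0]]
    - [-1, [0, -1.5, 0], [0, 0, 0]]
    - [-1, [0, -1.5, 0], [0, 0, 0]]
    - [-1, [0, -1.5, 0], [0, 0, 0]]

```text
time_s: 21.05
position: [607.7, -59.8, 6.1]
ee_rot: [3.139, 0.0, 0.059]
contact_force: [-1.1, -6.9, -0.3]
grip_width: 0.4
finger_force: 3.8
```

>>> send_rows:
  rows:
    - [-1, [0, -0.7, 0], [0, 0, 0]]
    - [-1, [0, -0.7, 0], [0, 0, 0]]
    - [-1, [0, -0.7, 0], [0, 0, 0]]
    - [-1, [0, -0.7, 0], [0, 0, 0]]
    - [-1, [0, -0.7, 0], [0, 0, 0]]
    - [-1, [0, -0.7, 0], [0, 0, 0]]
    - [-1, [0, -0.7, 0], [0, 0, 0]]
    - [-1, [0, -0.7, 0], [0, 0, 0]]

```text
time_s: 21.72
position: [607.3, -54.2, 6.1]
ee_rot: [3.139, 0.001, 0.059]
contact_force: [-1.9, -8.0, -0.5]
grip_width: 0.3
finger_force: 3.8
```

>>> send_rows:
  rows:
    - [-1, [0, -0.3, 0], [0, 0, 0]]
    - [-1, [0, -0.3, 0], [0, 0, 0]]
    - [-1, [0, -0.3, 0], [0, 0, 0]]
    - [-1, [0, -0.3, 0], [0, 0, 0]]
    - [-1, [0, -0.3, 0], [0, 0, 0]]
    - [-1, [0, -0.3, 0], [0, 0, 0]]
    - [-1, [0, -0.3, 0], [0, 0, 0]]
    - [-1, [0, -0.3, 0], [0, 0, 0]]

```text
time_s: 22.38
position: [607.2, -51.8, 6.1]
ee_rot: [3.139, 0.001, 0.059]
contact_force: [-0.8, -8.2, -0.3]
grip_width: 0.1
finger_force: 3.8
```

>>> send_rows:
  rows:
    - [-1, [0, -0.4, 0], [0, 0, 0]]
    - [-1, [0, -0.4, 0], [0, 0, 0]]
    - [-1, [0, -0.4, 0], [0, 0, 0]]
    - [-1, [0, -0.4, 0], [0, 0, 0]]
    - [-1, [0, -0.4, 0], [0, 0, 0]]
    - [-1, [0, -0.4, 0], [0, 0, 0]]
    - [-1, [0, -0.4, 0], [0, 0, 0]]
    - [-1, [0, -0.4, 0], [0, 0, 0]]

```text
time_s: 23.05
position: [607.0, -48.7, 6.1]
ee_rot: [3.139, 0.001, 0.059]
contact_force: [-1.8, -8.5, -0.1]
grip_width: 0.1
finger_force: 3.8
```

>>> send_rows:
  rows:
    - [-1, [0, -0.3, 0], [0, 0, 0]]
    - [-1, [0, -0.3, 0], [0, 0, 0]]
    - [-1, [0, -0.3, 0], [0, 0, 0]]
    - [-1, [0, -0.3, 0], [0, 0, 0]]
    - [-1, [0, -0.3, 0], [0, 0, 0]]
    - [-1, [0, -0.3, 0], [0, 0, 0]]
    - [-1, [0, -0.3, 0], [0, 0, 0]]
    - [-1, [0, -0.3, 0], [0, 0, 0]]

```text
time_s: 23.72
position: [606.9, -46.8, 6.1]
ee_rot: [3.138, 0.001, 0.059]
contact_force: [-1.1, -10.0, -0.4]
grip_width: 0.3
finger_force: 4.6
```

The force is rising, so the pad has been met. Pressing in small steps.

>>> send_rows:
  rows:
    - [-1, [0, -0.3, 0], [0, 0, 0]]
    - [-1, [0, -0.3, 0], [0, 0, 0]]
    - [-1, [0, -0.3, 0], [0, 0, 0]]
    - [-1, [0, -0.3, 0], [0, 0, 0]]
    - [-1, [0, 0, 0], [0, 0, 0]]
    - [-1, [0, 0, 0], [0, 0, 0]]
    - [-1, [0, 0, 0], [0, 0, 0]]
    - [-1, [0, 0, 0], [0, 0, 0]]

```text
time_s: 24.38
position: [606.8, -45.7, 6.1]
ee_rot: [3.138, 0.0, 0.059]
contact_force: [-1.1, -9.2, -0.6]
grip_width: 0.3
finger_force: 4.7
```

>>> send_rows:
  rows:
    - [-1, [0, -0.3, 0], [0, 0, 0]]
    - [-1, [0, -0.3, 0], [0, 0, 0]]
    - [-1, [0, -0.3, 0], [0, 0, 0]]
    - [-1, [0, -0.3, 0], [0, 0, 0]]
    - [-1, [0, 0, 0], [0, 0, 0]]
    - [-1, [0, 0, 0], [0, 0, 0]]
    - [-1, [0, 0, 0], [0, 0, 0]]
    - [-1, [0, 0, 0], [0, 0, 0]]

```text
time_s: 25.05
position: [606.8, -45.3, 6.1]
ee_rot: [3.137, 0.0, 0.06]
contact_force: [-1.3, -11.0, -1.1]
grip_width: 0.4
finger_force: 5.8
```

>>> send_rows:
  rows:
    - [-1, [0, -0.3, 0], [0, 0, 0]]
    - [-1, [0, -0.3, 0], [0, 0, 0]]
    - [-1, [0, -0.3, 0], [0, 0, 0]]
    - [-1, [0, -0.3, 0], [0, 0, 0]]
    - [-1, [0, 0, 0], [0, 0, 0]]
    - [-1, [0, 0, 0], [0, 0, 0]]
    - [-1, [0, 0, 0], [0, 0, 0]]
    - [-1, [0, 0, 0], [0, 0, 0]]

```text
time_s: 25.72
position: [606.8, -45.3, 6.2]
ee_rot: [3.135, 0.0, 0.06]
contact_force: [-1.3, -14.6, 0.2]
grip_width: -0.0
finger_force: 7.3
```

>>> send_rows:
  rows:
    - [-1, [0, -0.2, 0], [0, 0, 0]]
    - [-1, [0, -0.2, 0], [0, 0, 0]]
    - [-1, [0, -0.2, 0], [0, 0, 0]]
    - [-1, [0, 0, 0], [0, 0, 0]]
    - [-1, [0, 0, 0], [0, 0, 0]]
    - [-1, [0, 0, 0], [0, 0, 0]]
    - [-1, [0, 0, 0], [0, 0, 0]]
    - [-1, [0, 0, 0], [0, 0, 0]]

```text
time_s: 26.38
position: [606.8, -45.3, 6.2]
ee_rot: [3.135, 0.0, 0.06]
contact_force: [-1.7, -15.4, 0.3]
grip_width: -0.3
finger_force: 8.0
```

The push is about 16 N in total, about 8 N of it on the pad after the sliding friction. Backing off now.

>>> send_rows:
  rows:
    - [-1, [0, 1, 0], [0, 0, 0]]
    - [-1, [0, 1, 0], [0, 0, 0]]
    - [-1, [0, 1, 0], [0, 0, 0]]
    - [-1, [0, 1.5, 0], [0, 0, 0]]
    - [-1, [0, 2, 0], [0, 0, 0]]
    - [-1, [0, 6, 0], [0, 0, 0]]
    - [-1, [0, 12, 0], [0, 0, 0]]
    - [-1, [0, 20, 0], [0, 0, 0]]

```text
time_s: 27.05
position: [609.5, -83.8, 6.0]
ee_rot: [-3.141, 0.0, 0.061]
contact_force: [0.1, 0.2, -0.5]
grip_width: -0.1
finger_force: 0.0
```

>>> send_rows:
  rows:
    - [-1, [0, 25, 0], [0, 0, 0]]
    - [-1, [0, 10, -10], [0, 0, 0]]
    - [-1, [0, 10, -30], [0, 0, 0]]
    - [-1, [0, 20, -30], [0, 0, 0]]
    - [-1, [0, 30, -30], [0, 0, 0]]
    - [-1, [0, 30, -30], [0, 0, 0]]
    - [-1, [0, 30, 0], [0, 0, 0]]
    - [-1, [0, 0, 0], [0, 0, 0]]

```text
time_s: 27.72
position: [621.3, -245.5, 140.1]
ee_rot: [3.135, -0.008, 0.054]
contact_force: [-0.9, 0.4, 0.2]
grip_width: -0.1
finger_force: 0.0
```

```bash
python3 -c "
from h import *
st()
a=eyes.capture('top')[180:290,290:490];b=eyes.capture('scene')[190:320,170:370]
cv2.imwrite('pics/c8.png',cv2.resize(np.vstack([a,b]),None,fx=2.5,fy=2.5,interpolation=cv2.INTER_CUBIC))"
```

```text
t 27.72 pos [ 621.3 -245.5  140.1] board [-236.8  -18.8] rpy [179.6   -0.48   3.11] F [-0.9   0.41  0.23] Fboard [0.47 0.87] w -0.1
```

View pics/c8.png

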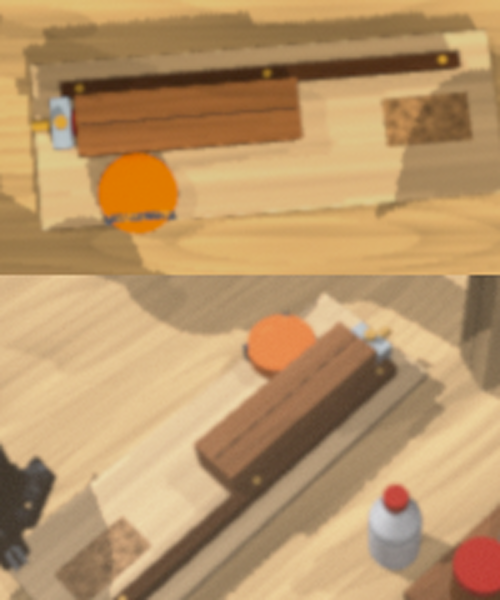

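The blank lies flat on the fence with its front end at x≈78 px on the red pad, past the shoe. The bottle is untouched and the arm is well clear.

```bash
python3 -c "
from workcell import env
print(env.hand_in())"
```

```text
the job is handed in; nothing more can be done
None
```

The job is handed in: the blank was tipped over without lifting, slid along the fence past the shoe, and pressed on the pad with about 8 N (estimated from a 16 N push less sliding friction). The last picture shows it flat on the fence with its end on the pad; no verdict was returned.

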